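Clear the job card and seat the edger's grinding tray

ROBOT

A 6-joint arm with a two-finger parallel gripper is mounted at the origin on the work surface. World frame = base frame: x ahead of the robot, y to its left, z up, the work surface at z = 0. Lengths are in m, angles in rad, forces in N, time in s.
With the tool pointing down it reaches from about 0.325 to 0.775 m from the base axis. Payload 9.3 kg.
Tool frame: the origin (TCP) lies at the very end of the fingers, on their centre line; the grasp point (between the pads) lies 19 mm behind it; z points along the fingers, y is the direction in which the jaws open and shut (so a half turn about z gives the same grasp; the last joint's range is limited). The gripper opens to 85 mm and grips with 20 to 120 N. Pads are 22 mm wide; open, the fingers measure 114 mm over their backs; the gripper's body (76 mm by 85 mm) begins 54 mm behind the grasp point. The pads swing forward as they close: fully open they stand 13 mm farther back than shut.
Start: joints at [0.971, 0.259, 0.021, 1.334, 0, 1.418], TCP at [0.238, 0.496, 0.231] pointing down, gripper open.
Joint ranges: [-3.04, 3.04], [-0.91, 1.82], [-1.04, 1.36], [-1.92, 1.95], [-1.52, 1.45], [-3.14, 3.14]. Speed limits (rad/s): [2.22, 2.22, 2.79, 3.14, 3.14, 3.14].

INTERFACE

Orientations are given as a 3x3 rotation matrix whose columns are the frame's x, y, z axes.
In Python, from bench import monitor, camera, ctrl, trace gives the robot as it stands. The module is installed in compiled form; this text tells all that it offers.
- The arm moves only by the shell command python3 -m creep 'ROWS' [FORCE]. ROWS is JSON, a list of rows, each a list of 7 numbers: the turn, a rotation vector about the tool's x, y, z normalised to -1 to 1, where 1 is 180 degrees, then the shift along the tool's x, y, z normalised to -1 to 1, where 1 is 20 cm, then the opening, from 0 (shut) to 1 (fully open). A call has exactly 8 rows; each row is the pose to reach, as a shift and turn from the pose measured when the call began, along the tool's axes at that moment, turning the shorter way round; what a row does not reach only later rows make up. A row lasts 1/12 s, in which the tool goes at most 41.7 mm and 7.16 degrees, less where a joint would pass 70% of its speed; a pose out of reach is approached as far as the arm can. A call with a number of a shift or a turn outside -1 to 1 is refused whole. A call with a gripper value outside its range is refused whole. The fingers move at their own pace and stop on an object; FORCE is the grip in N (left out, the last holds). Time passes only in rows, so rows that repeat a pose let the fingers close, or fill a call up. It gives the time, the measured TCP pose, the force and the opening at its end, in the units of the state.
- monitor.sense(): the state, without advancing time (a new reading comes with each control period).
- camera(name): name is "scene" or "top" or "wrist"; returns a dict with "img" (384x512x3 uint8, blue, green, red), "fx", "fy", "cx", "cy" (pixels), "extrinsics" (4x4, takes a point from camera to world coordinates). Camera axes: x right, y down, z forward; pixel columns grow to the right and rows downward; lengths in m; the calibration is good to about 2 mm. A picture is of the moment at which its call begins. There is no depth.
- ctrl.hand_in(): hands the job in, once; it reports no verdict.
Trained networks look in a picture, given as the dict that the camera call returned (one of the last four; its "shot" number tells which), for a name from the list of things; names that differ only in an ending like _2 or _b are one class to them, and where a whole thing is asked for, a point or a joint stands for the part that bears it (a point fixed in the world has none). Each returns a list of dicts, best first, with "conf" (0 to 1); they miss things now and then, are a little off and sometimes report something else, mostly with a low value. They report only what shows in the picture. A call takes as long as a camera call. They do not tell look-alikes from the thing itself.
- trace(name, picture): "region" (384x512 bool, what is visible of it) and "box" ([left, top, right, bottom] in pixels, round what is visible of it).
The state is a dict: "t": time; "qpos": joint angles; "dq": joint speeds; "tau": joint torques, N m; "eef_pos": TCP position; "orientation": TCP orientation; "contact_force": force on the tool from outside, world axes, zero at the start; "ft_torque": the same for the moment, N m; "width": finger opening in m.
Only numpy, scipy, OpenCV 4.12 (cv2) and the standard library are available. Lean on these libraries where they do the work, as an engineer would, in place of code of your own. Each camera call takes 0.05 s, during which the arm holds its last target.

TASK

A job card is lying in the way of the lens edger's grinding tray. First slide the card flat along the bench to either side, without lifting it, until it lies completely clear of the path of the tray and its wide front plate; then slide the tray into its bay under the machine until it is fully home, its front plate up against both guide posts, and let go. Leave the other things on the bench where they are.

Things in the scene. Friction and masses are not known exactly. Their poses are not given: they have to be found in the camera images.
- machine: Lens edging machine, fixed on the bench: black base 260 deep (x) x 320 wide (y) x 70 mm high; on it a cream housing to 250 high (a steel spout to 300) with brass grinding wheels. Origin: centre of its underside. x points into the machine, the way the tray goes in; y left when facing that way; z up. Front face of the base at x = -130, the tray bay in its middle.
- mouth (a point): Middle of the bay's mouth at bench level: x = -130 mm, y = 0 in the machine's frame. Mouth 116 wide, 48 high, floor is the bench, straight side walls; back wall at x = -20. Two black guides 42 high, open above, stand out from the mouth: inner faces at y = +-58 from x = -130 to -160, then flaring to y = +-66 at x = -200. Ahead of them is open bench.
- post_l (a point): Top of the post that ends the left guide, in the middle of its front face: machine frame x = -200, y = 72.5, z = 42 mm. The post spans y = 66.5 to 78.5.
- post_r (a point): The same for the right guide: machine frame x = -200, y = -72.5, z = 42 mm.
- tray: Grinding tray, bare aluminium, 0.25 to 0.5 kg, on the bench ahead of the bay, within 40 mm and 0.25 rad of its line. Origin: centre of the pan's underside. Pan x = -80 to 80 (x = 80 end goes in first), 108 wide, 28 high, walls 4. Front plate x = -86 to -80, 148 wide, z = 4 to 42. Fully home the plate meets both guide posts: origin at x = -120, y = 0 (4 play each side) in the machine's frame, axes parallel.
- fin (a point): Grip point on the tray's pull fin, at x = -116, y = 0, z = 35 mm in the tray's frame. The fin is an upright plate standing out from the middle of the front plate: x = -138 to -86, 12 thick (y = -6 to 6), z = 8 to 55, free on both sides, to pinch from above. Pushed by it, the tray slides on the bench with a few newtons.
- card: Stiff flat job card, brown board, 110 (x) x 75 (y) x 4 mm, 0.08 kg, flat on the bench between tray and guides, in the tray's path. Origin: centre of its underside. Too thin to grip well; glossy underneath (friction about 0.3), so closed fingertips pressed on its top with 5 to 15 N drag it. The bench here (machine frame x = -210 to -350) is free to 195 either side of the bay's centre line.
- corner0 (a point): A corner of the card's top face, at x = 55, y = 37.5 in the card's frame. (Lengths in mm.)
- corner1 (a point): A corner of the card's top face, at x = 55, y = -37.5 in the card's frame. (Lengths in mm.)
- corner2 (a point): A corner of the card's top face, at x = -55, y = -37.5 in the card's frame. (Lengths in mm.)
- corner3 (a point): A corner of the card's top face, at x = -55, y = 37.5 in the card's frame. (Lengths in mm.)
- glasses: Bystander: black spectacles standing open on their rims, 130 x 135 x 45 (mm). Origin: centre of the underside.
- cup: Bystander: open blue plastic cup, 76 across, 85 high (mm). Origin: centre of the underside.
- jar: Bystander: small clear jar with steel lid, standing beside the guides, 48 across, 65 high (mm). Origin: centre of the underside.
- screwdriver: Bystander: screwdriver lying on the bench, about 200 (mm). Origin: centre of the underside.
- lenscase: Bystander: open grey plastic lens box 110 x 80 x 30 (mm). Origin: centre of the underside.
- lensbox: Bystander: white paper carton 70 x 100 x 50 (mm). Origin: centre of the underside.
Things that resemble listed ones, but are neither listed nor needed, are in the scene too. Of the things that look like the card, the larger one is meant.

How it is judged:
By the outcome, as a careful person would: the job done as asked, in the order asked, and still so for the second after the job is handed in, with the robot touching nothing.
It also fails if it takes over 58 s, if anything falls off the work surface, if the arm or the gripper's body presses on something with over 40 N, if the wrist force passes 120 N, or if a joint passes its speed limit or range.

## Working session

There is one attempt and no reset: what is moved stays moved. The work goes in short steps, Python scripts to look and compute and a shell command to move; the robot and the scene stay as the last step left them, time stands still between calls to the robot, and variables do not carry over. Pictures are saved under pics/ and viewed, and the job is handed in when it is done.

```bash
mkdir -p pics; ls; python3 - <<'E'
from bench import monitor,camera
import cv2,numpy as np
s=monitor.sense(); print(s)
for n in ["scene","top"]:
    c=camera(n); cv2.imwrite(f"pics/{n}0.png",c["img"]); print(n,c["fx"],c["fy"],c["cx"],c["cy"],np.round(c["extrinsics"],3).tolist(),c["shot"])
E
```

```text
pics
{'t': 0.0, 'qpos': array([ 9.71398427e-01,  2.59217327e-01,  2.07696354e-02,  1.33372283e+00,
       -1.65881076e-05,  1.41819515e+00]), 'dq': array([-0.00049597,  0.00015768, -0.00091595,  0.00112568,  0.00073439,
        0.00119237]), 'tau': array([-6.18572994e-04, -5.55645847e+01,  3.44528425e+01,  1.38120318e-02,
       -1.93637147e-04,  6.56552231e-06]), 'eef_pos': array([0.23749061, 0.49576804, 0.23065562]), 'orientation': array([[-9.01835727e-01,  4.32078396e-01, -7.61551173e-04],
       [ 4.32079025e-01,  9.01835022e-01, -1.14399969e-03],
       [ 1.92495967e-04, -1.36075008e-03, -9.99999056e-01]]), 'contact_force': array([-0.19964187, -0.2314597 ,  0.69221266]), 'ft_torque': array([ 0.00749137,  0.00843168, -0.02203408]), 'width': 0.0851395888880084}
scene 378.06899970980436 378.06899970980436 255.3452439818906 190.04348339611144 [[0.38, 0.725, -0.574, 1.166], [0.925, -0.296, 0.239, -0.258], [0.004, -0.622, -0.783, 0.905], [0.0, 0.0, 0.0, 1.0]] 1
top 462.03185506088084 462.03185506088084 255.27460199206106 187.8341764099162 [[-0.018, -0.991, 0.131, 0.316], [-1.0, 0.016, -0.012, 0.011], [0.01, -0.131, -0.991, 1.733], [0.0, 0.0, 0.0, 1.0]] 2
```

View pics/scene0.png

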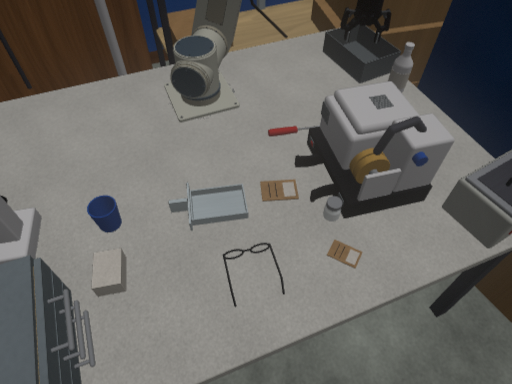

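View pics/top0.png

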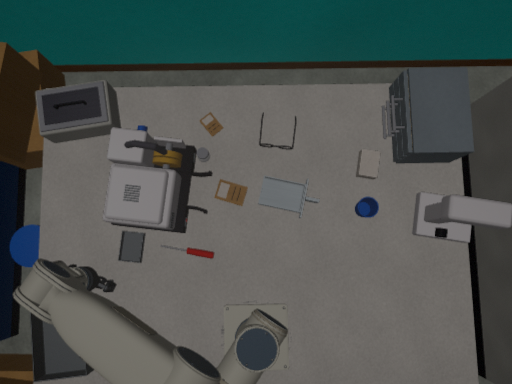

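Larger card candidate is at top (231,192) / scene (280,190). The smaller look-alike is at top (211,124) / scene (345,253). The tray is at top (284,195), with its fin pointing right, and the bay opens to the right. Next I'll look at crops and run the networks.

```bash
cat > h.py <<'E'
import numpy as np,cv2
def ray(c,px,z):
    px=np.atleast_2d(np.asarray(px,float)); E=c["extrinsics"]
    d=np.c_[(px[:,0]-c["cx"])/c["fx"],(px[:,1]-c["cy"])/c["fy"],np.ones(len(px))]@E[:3,:3].T
    o=E[:3,3]; z=np.broadcast_to(z,(len(px),)); t=(z-o[2])/d[:,2]
    return (o+d*t[:,None])
def proj(c,P):
    P=np.atleast_2d(P);E=c["extrinsics"]; q=(P-E[:3,3])@E[:3,:3]
    return np.c_[q[:,0]/q[:,2]*c["fx"]+c["cx"],q[:,1]/q[:,2]*c["fy"]+c["cy"]]
def rect(c,region,z):
    k,_=cv2.findContours(region.astype(np.uint8),cv2.RETR_EXTERNAL,cv2.CHAIN_APPROX_NONE)
    k=max(k,key=cv2.contourArea)[:,0]
    P=ray(c,k,z)[:,:2]
    (cx,cy),(w,h),a=cv2.minAreaRect((P*1000).astype(np.float32))
    b=cv2.boxPoints(((cx,cy),(w,h),a))
    return (cx,cy),(w,h),a,b
E
python3 - <<'E'
from bench import monitor,camera,trace
from h import *
for n in ["top","scene"]:
    c=camera(n)
    for name,z in [("card",.004),("tray",.028),("jar",.065),("screwdriver",.01),("machine",.07),("glasses",.04),("cup",.08),("lensbox",.05),("lenscase",.03)]:
        for r in trace(name,c)[:2]:
            if r["region"].sum()<5: continue
            R=rect(c,r["region"],z)
            print(n,name,round(r["conf"],2),r["box"],np.round(R[0]),np.round(R[1]),round(R[2],1))
    im=c["img"]
    cr=im[100:280,90:340] if n=="top" else im[100:290,150:450]
    f=800/cr.shape[1] if n=="top" else 2.6
    cv2.imwrite(f"pics/{n}1.png",cv2.resize(cr,None,fx=f,fy=f,interpolation=cv2.INTER_CUBIC))
w=camera("wrist"); cv2.imwrite("pics/w0.png",w["img"]); print(w["fx"],w["extrinsics"].round(3).tolist())
E
```

```text
top card 0.95 [213.0, 182.2, 246.2, 205.5] [532.  81.] [110.  75.] 71.5
top card 0.82 [201.1, 116.6, 220.6, 135.1] [796. 153.] [86. 57.] 43.5
top tray 0.83 [258.7, 177.8, 318.0, 223.0] [ 515. -138.] [214. 142.] 77.7
top tray 0.49 [354.9, 196.6, 381.5, 216.7] [ 465. -424.] [79. 81.] 62.0
top jar 0.43 [196.4, 146.9, 208.8, 163.4] [663. 183.] [48. 39.] 44.0
top screwdriver 0.76 [180.2, 249.7, 216.5, 257.0] [311. 214.] [133.  29.] 77.2
top machine 0.89 [101.5, 126.4, 212.0, 230.9] [580. 349.] [390. 378.] 82.3
top glasses 0.55 [258.9, 118.6, 296.2, 148.6] [ 695. -115.] [34. 11.] 89.1
top cup 0.72 [355.7, 197.0, 376.7, 215.1] [ 461. -409.] [84. 69.] 89.0
top lensbox 0.88 [356.3, 148.4, 380.0, 178.9] [ 626. -429.] [ 80. 112.] 79.0
top lenscase 0.92 [116.7, 230.1, 144.6, 265.5] [335. 445.] [ 88. 111.] 83.0
top lenscase 0.7 [260.1, 178.2, 319.6, 216.9] [ 514. -138.] [219. 142.] 77.7
scene card 0.75 [259.1, 178.3, 298.0, 203.9] [532.  83.] [110.  78.] 72.5
scene card 0.6 [329.0, 240.6, 359.7, 271.0] [797. 155.] [83. 59.] 37.1
scene tray 0.62 [170.1, 182.9, 247.2, 229.8] [ 522. -138.] [219. 150.] 76.2
scene tray 0.3 [259.5, 179.6, 295.5, 203.5] [550.  74.] [107.  76.] 72.0
scene jar 0.85 [323.9, 196.2, 342.0, 224.1] [690. 169.] [43. 85.] 45.2
scene screwdriver 0.83 [265.0, 126.0, 317.5, 138.7] [308. 200.] [110.  46.] 74.3
scene machine 0.74 [296.5, 79.4, 453.3, 217.6] [501. 408.] [527. 525.] 82.5
scene glasses 0.9 [223.7, 248.2, 260.3, 285.6] [ 706. -150.] [ 5. 14.] 70.6
scene cup 0.79 [86.8, 197.2, 124.5, 231.5] [ 484. -405.] [128.  74.] 12.1
scene cup 0.67 [169.9, 180.9, 252.6, 226.4] [ 551. -143.] [206. 153.] 77.1
scene lensbox 0.91 [92.0, 249.0, 125.1, 297.9] [ 641. -429.] [ 79. 124.] 79.9
scene lenscase 0.69 [224.1, 245.7, 272.1, 293.1] [ 703. -116.] [42. 23.] 67.8
274.33287580708435 [[0.432, 0.853, 0.294, 0.162], [0.902, -0.409, -0.14, 0.531], [0.001, 0.325, -0.946, 0.373], [0.0, 0.0, 0.0, 1.0]]
```

View pics/top1.png

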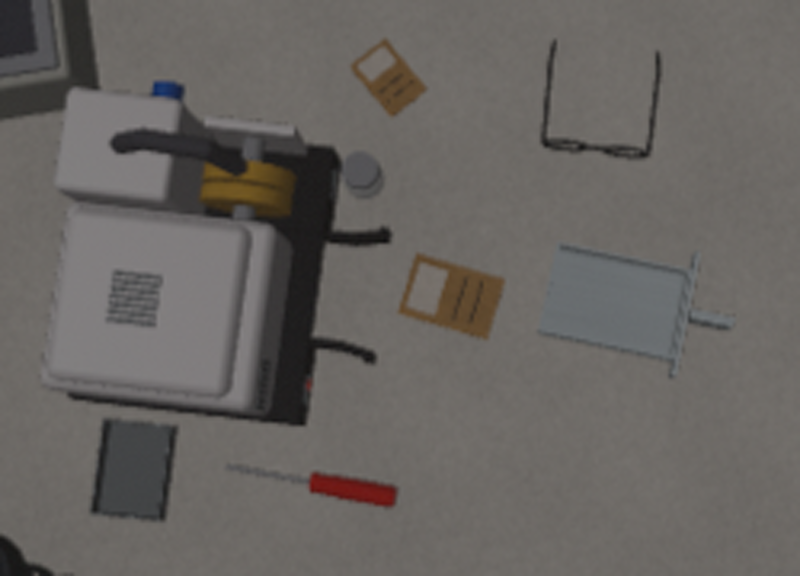

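View pics/scene1.png

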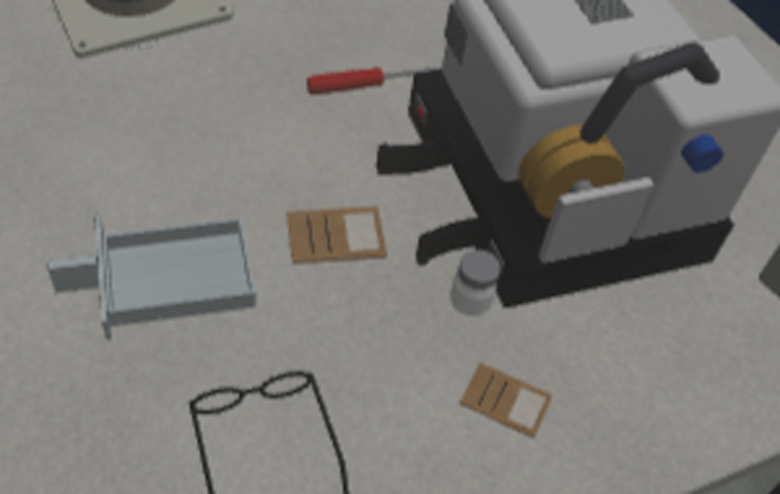

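View pics/w0.png

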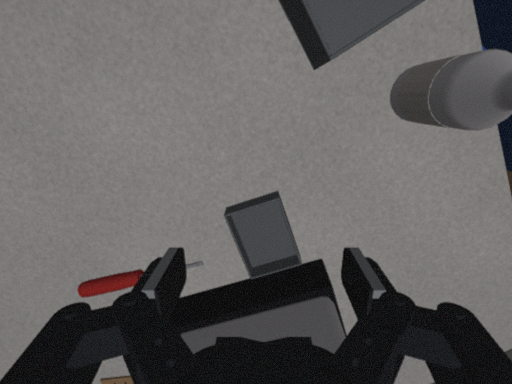

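```bash
python3 - <<'E'
from bench import camera
from h import *
c=camera("top"); s=camera("scene")
a=ray(c,[[207,210.8],[211.8,173.7]],.042); b=ray(s,[[296,157],[311,193]],.042)
for P in (a,b):
    v=P[0]-P[1]; print(P.round(4).tolist(),np.linalg.norm(v[:2]), "yaw x-axis",np.degrees(np.arctan2(v[1],v[0]))-90)
# base front-edge corners top z=.07 : crop (340,150),(305,423)
P=ray(c,[[90+340/3.2,100+150/3.2],[90+305/3.2,100+423/3.2]],.07); v=P[1]-P[0]; print("base",P.round(3),np.linalg.norm(v[:2]),np.degrees(np.arctan2(v[1],v[0]))-90)
# base long-edge left(near) corner back: crop(68,398)
for n,k in (("top",c),("scene",s)):
  im=k["img"]
  cr=im[150:240,165:330] if n=="top" else im[120:240,160:360]
  f=4.8 if n=="top" else 4
  cv2.imwrite(f"pics/{n}2.png",cv2.convertScaleAbs(cv2.resize(cr,None,fx=f,fy=f,interpolation=cv2.INTER_CUBIC),alpha=1.6))
E
```

```text
[[0.4584, 0.1686, 0.042], [0.5958, 0.1502, 0.042]] 0.1386343045396418 yaw x-axis 82.40332089494984
[[0.459, 0.1736, 0.042], [0.6043, 0.1506, 0.042]] 0.1470208471403915 yaw x-axis 80.9923474660769
base [[0.692 0.204 0.07 ]
 [0.381 0.244 0.07 ]] 0.3136861031311869 82.77685845488983
```

View pics/top2.png

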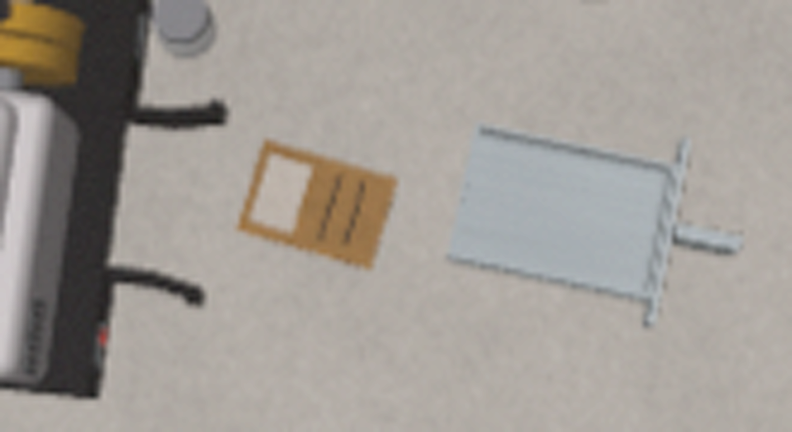

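View pics/scene2.png

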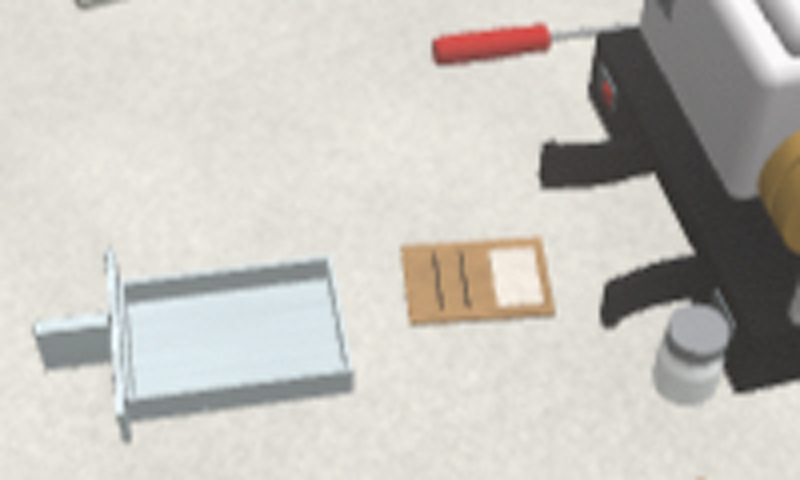

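```bash
python3 -m creep '[[0,0,-0.03,-0.06,-0.07,-0.08,1],[0,0,-0.06,-0.17,-0.18,-0.15,1],[0,0,-0.10,-0.30,-0.32,-0.2,0.5],[0,0,-0.14,-0.43,-0.47,-0.2,0],[0,0,-0.18,-0.56,-0.60,-0.2,0],[0,0,-0.22,-0.68,-0.74,-0.2,0],[0,0,-0.26,-0.79,-0.86,-0.2,0],[0,0,-0.30,-0.85,-0.92,-0.2,0]]' 40
```

```text
t: 1.92
eef_pos: [0.3115, 0.2544, 0.2716]
orientation: [[-0.91, -0.415, 0.001], [-0.415, 0.91, -0.0], [-0.001, -0.0, -1.0]]
contact_force: [1.0, 1.3, 0.8]
width: 0.0117
```

```bash
python3 -m creep '[[0,0,-0.03,0,-0.08,0,0],[0,0,-0.07,-0.02,-0.22,0,0],[0,0,-0.11,-0.06,-0.38,0,0],[0,0,-0.15,-0.1,-0.55,0,0],[0,0,-0.19,-0.14,-0.70,0,0],[0,0,-0.23,-0.18,-0.83,0,0],[0,0,-0.27,-0.22,-0.92,0,0],[0,0,-0.31,-0.25,-0.95,0,0]]'
python3 - <<'E'
from bench import monitor,camera
import cv2,numpy as np
s=monitor.sense(); print(s["t"],s["eef_pos"].round(4),s["orientation"].round(3).tolist(),s["qpos"].round(2))
w=camera("wrist"); cv2.imwrite("pics/w1.png",w["img"]); print(w["extrinsics"].round(4).tolist(),w["cx"],w["cy"])
E
```

```text
t: 2.58
eef_pos: [0.4376, 0.1, 0.2715]
orientation: [[-0.227, -0.974, 0.001], [-0.974, 0.227, -0.001], [0.0, -0.001, -1.0]]
contact_force: [0.5, 1.4, -0.5]
width: 0.0002
2.5833 [0.4376 0.1    0.2715] [[-0.227, -0.974, 0.001], [-0.974, 0.227, -0.001], [0.0, -0.001, -1.0]] [ 0.04  0.07 -0.11  1.39 -0.   -1.3 ]
[[-0.974, 0.2136, 0.0754, 0.4182], [0.2265, 0.9212, 0.3163, 0.0175], [-0.0019, 0.3251, -0.9457, 0.4131], [0.0, 0.0, 0.0, 1.0]] 263.2574563095678 193.1999176130895
```

View pics/w1.png

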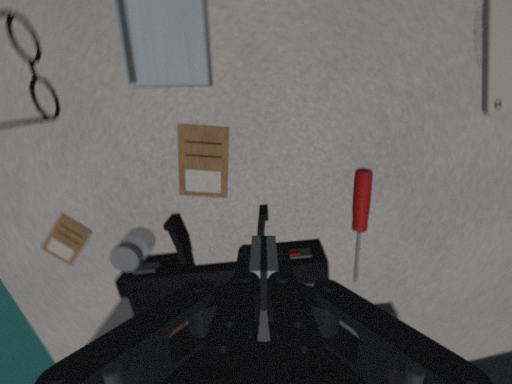

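The wrist view shows the card at (203,160), the far post near (174,217), the near post at (263,208), the small look-alike card at (67,238), and the pan end of the tray at (168,87).

```bash
python3 - <<'E'
from bench import camera,trace
from h import *
c=camera("wrist"); 
for r in trace("card",c)[:2]:
    R=rect(c,r["region"],.004); print(round(r["conf"],2),r["box"],np.round(R[0]),np.round(R[1]),round(R[2],1),R[3].round().tolist())
im=c["img"][70:290,100:320]; cv2.imwrite("pics/w2.png",cv2.convertScaleAbs(cv2.resize(im,(600,600),interpolation=cv2.INTER_CUBIC),alpha=1.8))
E
```

```text
0.89 [176.8, 121.2, 231.0, 199.3] [527.  85.] [113.  77.] 72.8 [[474.0, 42.0], [547.0, 19.0], [581.0, 127.0], [508.0, 150.0]]
0.81 [36.4, 212.9, 91.3, 263.0] [792. 156.] [84. 57.] 38.1 [[742.0, 152.0], [777.0, 108.0], [842.0, 159.0], [807.0, 204.0]]
```

View pics/w2.png

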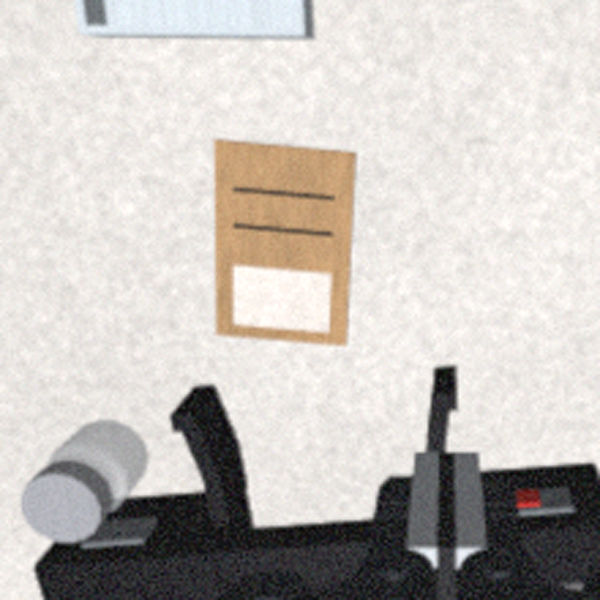

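```bash
cat > ov.py <<'E'
from h import *
import sys
def model(x,y,yaw):
    t=np.radians(yaw); R=np.array([[np.cos(t),-np.sin(t)],[np.sin(t),np.cos(t)]])
    def W(p): p=np.array(p,float)/1000; return np.r_[R@p[:2]+[x,y],p[2]]
    L=[]
    for s in (1,-1):
        for z in (0,42):
            L.append([(-200,s*66.5,z),(-200,s*78.5,z)])
        for yy in (66.5,78.5): L.append([(-200,s*yy,0),(-200,s*yy,42)])
        L.append([(-200,s*66,42),(-160,s*58,42),(-130,s*58,42)])
    L.append([(-130,160,70),(-130,-160,70)]); L.append([(-130,160,0),(-130,-160,0)]);L.append([(-130,160,70),(130,160,70)])
    return [[W(p) for p in l] for l in L]
def draw(c,lines,box,f,name,al=2.2,col=(0,0,255)):
    x0,y0,x1,y1=box
    im=cv2.convertScaleAbs(cv2.resize(c["img"][y0:y1,x0:x1],None,fx=f,fy=f,interpolation=cv2.INTER_CUBIC),alpha=al,beta=10)
    for l in lines:
        q=((proj(c,np.array(l))-[x0,y0]+.5)*f).astype(int)
        cv2.polylines(im,[q.reshape(-1,1,2)],False,col,1)
    cv2.imwrite(name,im)
E
python3 - <<'E'
from bench import camera
from ov import *
w=camera("wrist");c=camera("top");s=camera("scene")
P=ray(w,[[259.9,204.6],[267.2,204.6],[170.4,211.9],[179.2,211.2]],0); print(P.round(4).tolist())
l=(P[0]+P[1])/2;r=(P[2]+P[3])/2; v=l-r; print(np.linalg.norm(v),np.degrees(np.arctan2(v[1],v[0]))-90)
mid=(l+r)/2;yaw=82.5; o=mid[:2]+.2*np.array([np.cos(np.radians(yaw)),np.sin(np.radians(yaw))]); print(mid,o)
m=model(o[0],o[1],yaw)
draw(w,m,(110,180,330,320),3.6,"pics/ow.png",3.5); draw(c,m,(165,110,255,240),4.6,"pics/ot.png"); draw(s,m,(270,110,450,240),4.4,"pics/os.png")
E
```

```text
[[0.4596, 0.1753, 0.0], [0.4481, 0.178, 0.0], [0.6045, 0.1535, 0.0], [0.5902, 0.1557, 0.0]]
0.1451779396430314 81.27751236726095
[0.52561278 0.16563739 0.        ] [0.55171802 0.36392636]
```

View pics/ow.png

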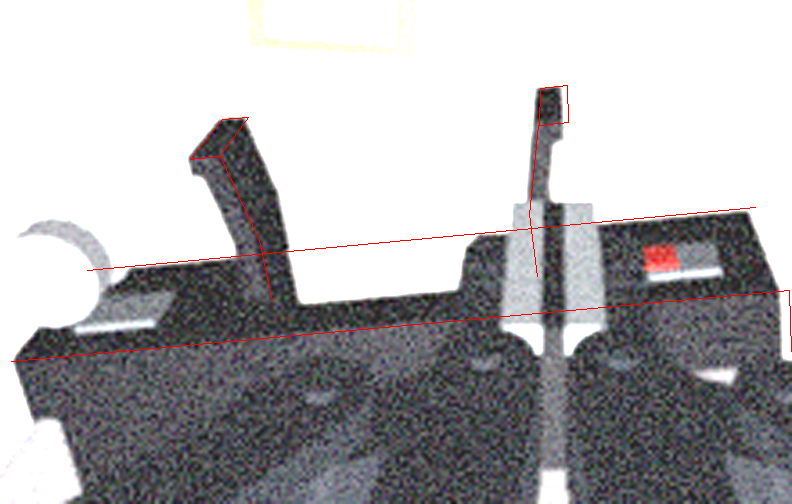

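View pics/ot.png

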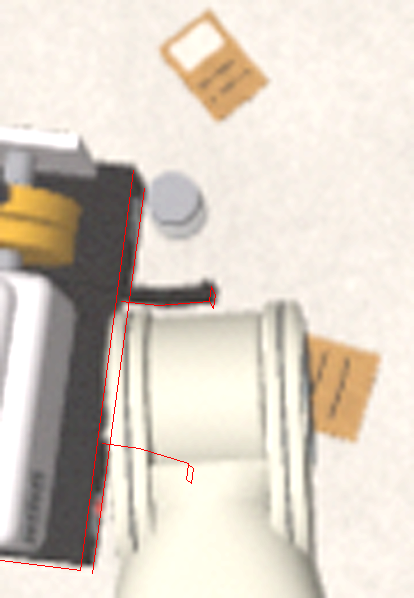

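View pics/os.png

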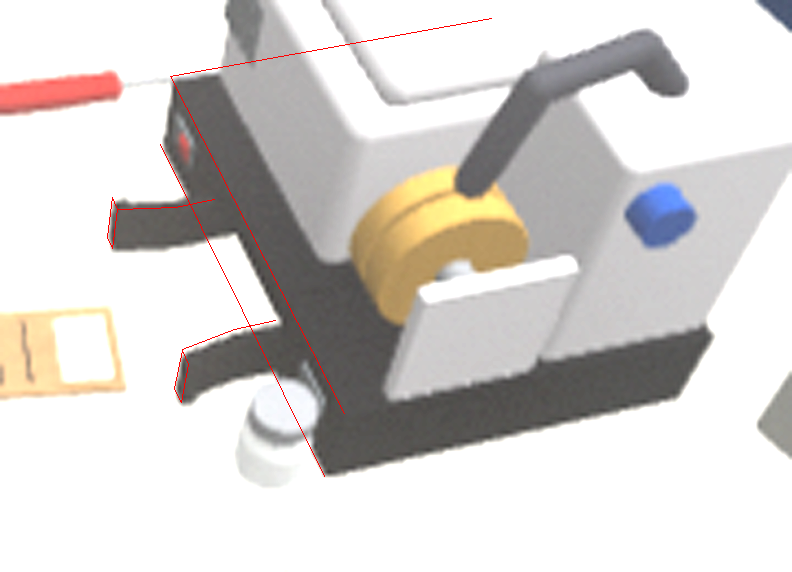

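Both cameras and the close crop pick out the larger card: 113x77 mm measured, against 84x57 for the look-alike. I'll go down over its centre next.

```bash
python3 -m creep '[[0,0,-0.005,0,-0.06,0.08,0],[0,0,-0.01,0,-0.16,0.2,0],[0,0,-0.015,-0.01,-0.28,0.35,0],[0,0,-0.02,-0.02,-0.38,0.52,0],[0,0,-0.025,-0.02,-0.45,0.69,0],[0,0,-0.031,-0.02,-0.47,0.84,0],[0,0,-0.031,-0.02,-0.47,0.98,0],[0,0,-0.031,-0.02,-0.47,1.0,0]]' 60
```

```text
t: 3.55
eef_pos: [0.5249, 0.0855, 0.0677]
orientation: [[-0.138, -0.99, -0.006], [-0.99, 0.138, 0.0], [0.001, 0.006, -1.0]]
contact_force: [-0.3, 0.4, -0.2]
width: 0.0002
```

```bash
python3 - <<'E'
from bench import camera,trace,monitor
from h import *
print(monitor.sense()["contact_force"])
c=camera("scene"); 
im=c["img"][110:250,200:400]; cv2.imwrite("pics/s3.png",cv2.convertScaleAbs(cv2.resize(im,None,fx=4,fy=4,interpolation=cv2.INTER_CUBIC),alpha=1.5))
E
```

```text
[-0.30295267  0.3859799  -0.2306382 ]
```

View pics/s3.png

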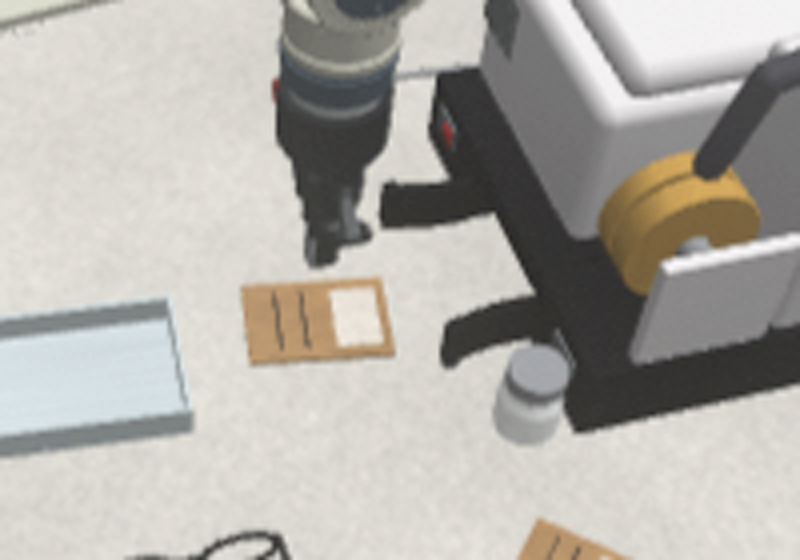

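```bash
python3 -m creep '[[0,0,0,0,-0.01,0.07,0],[0,0,0,0,-0.02,0.15,0],[0,0,0,0,-0.02,0.22,0],[0,0,0,0,-0.02,0.26,0],[0,0,0,0,-0.02,0.28,0],[0,0,0,0,-0.02,0.295,0],[0,0,0,0,-0.02,0.305,0],[0,0,0,0,-0.02,0.31,0]]' 60
```

```text
t: 4.27
eef_pos: [0.5296, 0.0851, 0.0082]
orientation: [[-0.138, -0.99, -0.003], [-0.99, 0.138, 0.0], [0.0, 0.003, -1.0]]
contact_force: [1.2, 0.0, 0.1]
width: 0.0001
```

```bash
python3 -m creep '[[0,0,0,0,0,0.01,0],[0,0,0,0,0,0.015,0],[0,0,0,0,0,0.018,0],[0,0,0,0,0,0.02,0],[0,0,0,0,0,0.022,0],[0,0,0,0,0,0.024,0],[0,0,0,0,0,0.025,0],[0,0,0,0,0,0.025,0]]' 60
```

```text
t: 4.93
eef_pos: [0.5297, 0.0851, 0.0041]
orientation: [[-0.138, -0.99, -0.003], [-0.99, 0.138, -0.0], [0.0, 0.003, -1.0]]
contact_force: [-3.2, -0.1, 11.6]
width: 0.0
```

```bash
python3 -m creep '[[0,0,0,0,0.01,0.0045,0],[0,0,0,0,0.04,0.0045,0],[0,0,0,0,0.08,0.0045,0],[0,0,0,0,0.13,0.0045,0],[0,0,0,0,0.18,0.0045,0],[0,0,0,0,0.22,0.0045,0],[0,0,0,0,0.25,0.0045,0],[0,0,0,0,0.26,0.0045,0]]' 60
python3 - <<'E'
from bench import camera,trace,monitor
from h import *
c=camera("scene"); 
for r in trace("card",c)[:2]:
    R=rect(c,r["region"],.004); print(round(r["conf"],2),r["box"],np.round(R[0]),np.round(R[1]),round(R[2],1),R[3].round().tolist())
im=c["img"][110:250,200:400]; cv2.imwrite("pics/s4.png",cv2.convertScaleAbs(cv2.resize(im,None,fx=4,fy=4,interpolation=cv2.INTER_CUBIC),alpha=1.5))
E
```

```text
t: 5.6
eef_pos: [0.4784, 0.0923, 0.0041]
orientation: [[-0.138, -0.99, -0.0], [-0.99, 0.138, -0.0], [0.0, 0.0, -1.0]]
contact_force: [1.7, -0.5, 4.2]
width: -0.0
0.91 [327.1, 241.1, 361.3, 271.4] [798. 155.] [83. 59.] 39.9 [[747.0, 151.0], [785.0, 106.0], [849.0, 159.0], [811.0, 204.0]]
0.86 [255.8, 164.3, 295.3, 192.6] [484.  91.] [113.  83.] 74.2 [[429.0, 48.0], [508.0, 26.0], [539.0, 135.0], [460.0, 157.0]]
```

View pics/s4.png

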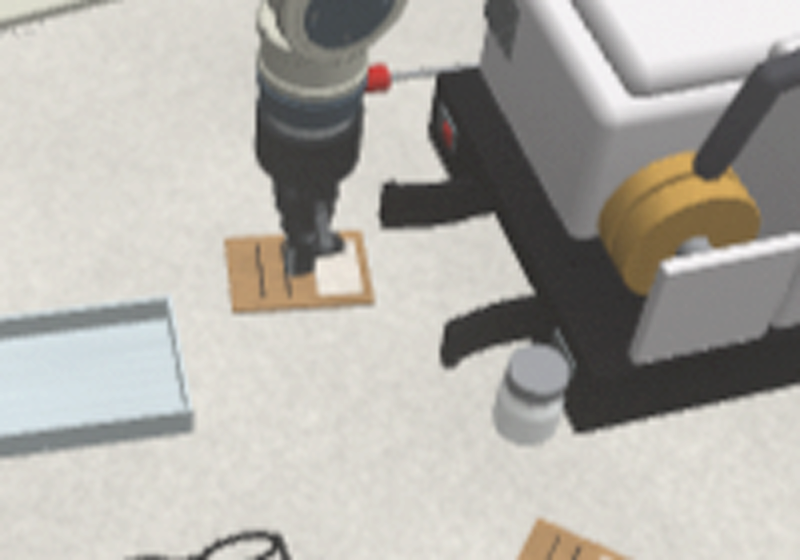

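The card follows the fingertips flat along the bench, so I'll continue the drag.

```bash
python3 -m creep '[[0,0,0,0,0.01,0.006,0],[0,0,0,0,0.05,0.007,0],[0,0,0,0,0.11,0.007,0],[0,0,0,0,0.18,0.007,0],[0,0,0,0,0.25,0.007,0],[0,0,0,0,0.31,0.007,0],[0,0,0,0,0.35,0.007,0],[0,0,0,0,0.36,0.007,0]]' 60
python3 -m creep '[[0,0,0,0,0.01,0.006,0],[0,0,0,0,0.03,0.006,0],[0,0,0,0,0.06,0.006,0],[0,0,0,0,0.09,0.006,0],[0,0,0,0,0.12,0.006,0],[0,0,0,0,0.14,0.006,0],[0,0,0,0,0.15,0.005,0],[0,0,0,0,0.15,0.003,0]]' 60
python3 - <<'E'
from bench import camera,trace,monitor
from h import *
o=np.array([.5537,.3637]);t=np.radians(82.4);R2=np.array([[np.cos(t),np.sin(t)],[-np.sin(t),np.cos(t)]])
c=camera("scene"); 
for r in trace("card",c)[:2]:
    R=rect(c,r["region"],.004); print(round(r["conf"],2),r["box"],np.round(R[0]),np.round(R[1]),round(R[2],1),R[3].round().tolist(), "machine",((R2@(R[3]/1000-o).T).T*1000).round().tolist())
im=c["img"][90:250,200:400]; cv2.imwrite("pics/s5.png",cv2.convertScaleAbs(cv2.resize(im,None,fx=3.7,fy=3.7,interpolation=cv2.INTER_CUBIC),alpha=1.5))
E
```

```text
t: 6.37
eef_pos: [0.4082, 0.1024, 0.004]
orientation: [[-0.138, -0.99, 0.003], [-0.99, 0.138, -0.0], [-0.0, -0.003, -1.0]]
contact_force: [4.7, -1.5, 9.9]
width: 0.0002
t: 7.03
eef_pos: [0.3795, 0.1066, 0.0041]
orientation: [[-0.138, -0.99, 0.006], [-0.99, 0.138, 0.0], [-0.001, -0.006, -1.0]]
contact_force: [0.7, 0.5, 1.5]
width: -0.0
0.89 [330.4, 240.3, 360.4, 269.7] [798. 156.] [79. 57.] 38.3 [[749.0, 154.0], [784.0, 109.0], [847.0, 158.0], [811.0, 203.0]] machine [[-182.0, -221.0], [-222.0, -262.0], [-165.0, -318.0], [-125.0, -277.0]]
0.85 [248.2, 147.0, 282.6, 164.5] [385. 106.] [107.  69.] 73.3 [[336.0, 65.0], [402.0, 45.0], [433.0, 147.0], [367.0, 167.0]] machine [[-325.0, 176.0], [-336.0, 108.0], [-231.0, 91.0], [-220.0, 159.0]]
```

View pics/s5.png

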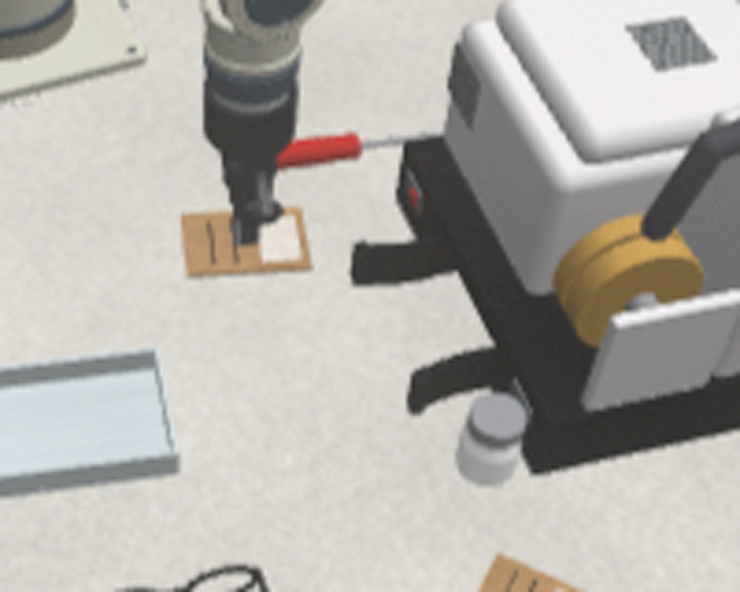

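```bash
python3 -m creep '[[0,0,0,0,0,-0.05,0],[0,0,0,0,0,-0.18,0],[0,0,0,0,0,-0.36,0],[0,0,0,0.05,-0.03,-0.55,0],[0,0,0,0.15,-0.1,-0.75,0.3],[0,0,0,0.28,-0.18,-0.88,0.6],[0,0,0,0.43,-0.26,-0.95,1],[0,0,0,0.58,-0.34,-1.0,1]]' 60
python3 -m creep '[[0,0,0,0.15,-0.08,-0.03,1],[0,0,0,0.32,-0.17,-0.05,1],[0,0,0,0.5,-0.26,-0.05,1],[0,0,0,0.67,-0.34,-0.05,1],[0,0,0,0.8,-0.4,-0.05,1],[0,0,0,0.87,-0.42,-0.05,1],[0,0,0,0.9,-0.44,-0.05,1],[0,0,0,0.9,-0.44,-0.05,1]]'
python3 - <<'E'
from bench import camera,trace,monitor
from ov import *
o=np.array([.5537,.3637]);t=np.radians(82.4);R2=np.array([[np.cos(t),np.sin(t)],[-np.sin(t),np.cos(t)]])
c=camera("top"); w=camera("wrist"); s=camera("scene")
for k in (c,s,w):
  for r in trace("card",k)[:3]:
    R=rect(k,r["region"],.004); print(round(r["conf"],2),np.round(R[0]),np.round(R[1]),round(R[2],1), "machine",((R2@(R[3]/1000-o).T).T*1000).round().tolist())
m=model(*o,82.4)
cv2.imwrite("pics/w6.png",w["img"]*1)
draw(c,m,(165,110,345,260),4.4,"pics/t6.png",1.6)
draw(s,m,(270,110,400,240),4.5,"pics/s6.png",1.8)
E
```

```text
t: 7.8
eef_pos: [0.4303, -0.019, 0.2066]
orientation: [[-0.137, -0.991, 0.008], [-0.991, 0.137, -0.0], [-0.001, -0.008, -1.0]]
contact_force: [0.7, 0.8, -0.5]
width: 0.0484
t: 8.47
eef_pos: [0.4927, -0.2099, 0.2165]
orientation: [[-0.138, -0.99, 0.007], [-0.99, 0.138, 0.0], [-0.001, -0.007, -1.0]]
contact_force: [-0.4, 0.8, 0.1]
width: 0.0851
0.83 [383. 104.] [106.  71.] 70.7 machine [[-325.0, 181.0], [-340.0, 111.0], [-235.0, 89.0], [-221.0, 159.0]]
0.54 [797. 155.] [82. 56.] 39.2 machine [[-186.0, -220.0], [-224.0, -261.0], [-164.0, -317.0], [-126.0, -276.0]]
0.91 [798. 155.] [80. 55.] 38.4 machine [[-184.0, -222.0], [-223.0, -262.0], [-165.0, -318.0], [-127.0, -278.0]]
0.6 [384. 104.] [115.  81.] 70.6 machine [[-328.0, 186.0], [-345.0, 106.0], [-232.0, 83.0], [-216.0, 162.0]]
0.88 [401.  86.] [93. 25.] 72.4 machine [[-339.0, 135.0], [-344.0, 111.0], [-252.0, 95.0], [-248.0, 119.0]]
0.62 [803. 134.] [39. 44.] 82.8 machine [[-215.0, -255.0], [-215.0, -299.0], [-176.0, -299.0], [-176.0, -255.0]]
0.59 [295. 187.] [63. 32.] 78.6 machine [[-240.0, 251.0], [-242.0, 219.0], [-179.0, 215.0], [-177.0, 247.0]]
```

View pics/w6.png

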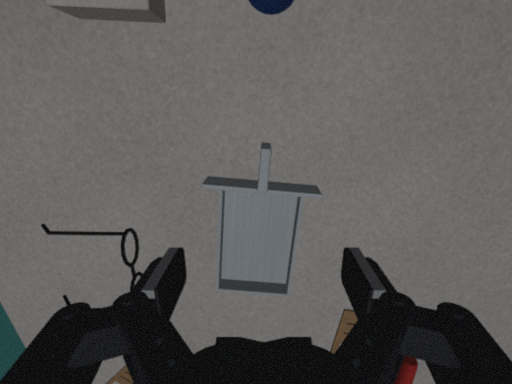

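View pics/t6.png

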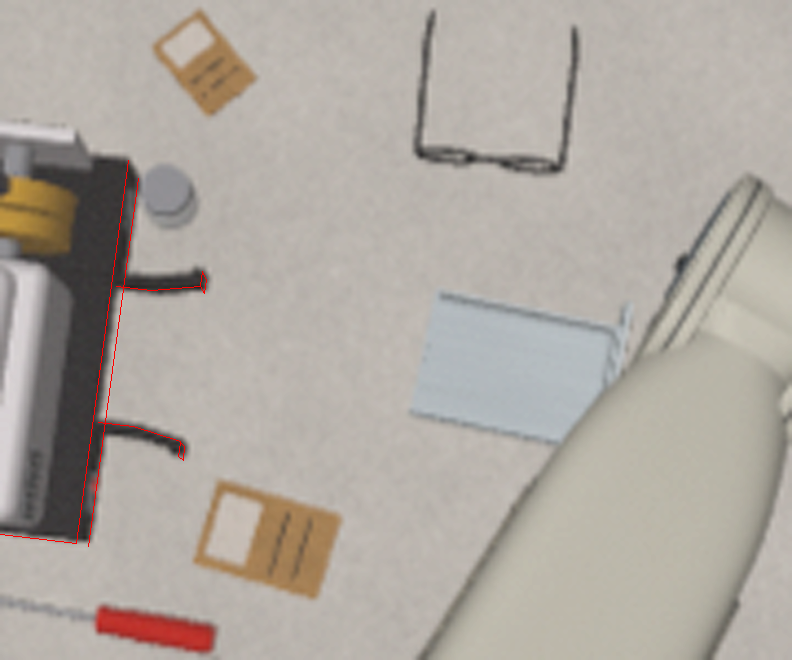

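View pics/s6.png

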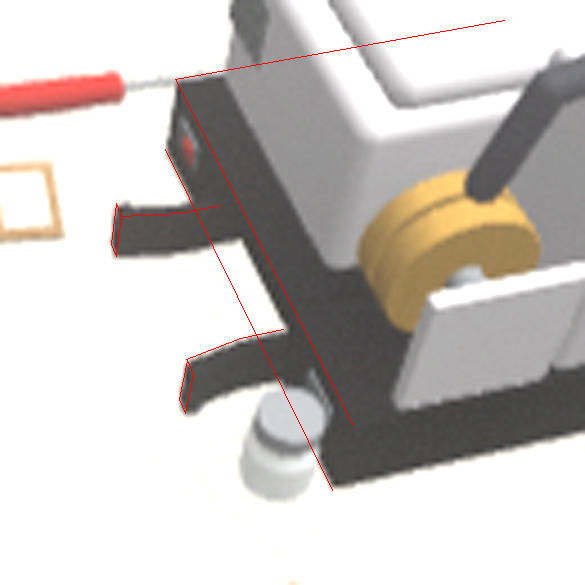

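```bash
cat >> ov.py <<'E'
def traym(x,y,yaw):
    t=np.radians(yaw); R=np.array([[np.cos(t),-np.sin(t)],[np.sin(t),np.cos(t)]])
    def W(p): p=np.array(p,float)/1000; return np.r_[R@p[:2]+[x,y],p[2]]
    L=[[(80,54,28),(80,-54,28),(-80,-54,28)],[(80,54,28),(-80,54,28)],
       [(-86,74,4),(-86,-74,4),(-86,-74,42),(-86,74,42),(-86,74,4)],
       [(-138,6,55),(-138,-6,55),(-86,-6,55),(-86,6,55),(-138,6,55)],[(-138,6,8),(-138,-6,8)]]
    return [[W(p) for p in l] for l in L]
E
python3 - <<'E'
from bench import camera
from ov import *
w=camera("wrist")
P=ray(w,[[219.5,292],[289,294]],.028); print(P.round(4))
f=ray(w,[[266,144]],.055); m=P.mean(0); d=m-f[0]; print(f.round(4),np.hypot(*d[:2]),np.degrees(np.arctan2(d[1],d[0])))
yaw=np.degrees(np.arctan2(d[1],d[0])); u=np.array([np.cos(np.radians(yaw)),np.sin(np.radians(yaw))])
c=(m[:2]+f[0][:2])/2+u*.029; print(c,yaw)
draw(w,traym(*c,yaw),(190,130,340,310),3.3,"pics/w7.png",2)
E
```

```text
[[ 0.5823 -0.0365  0.028 ]
 [ 0.4821 -0.0201  0.028 ]]
[[ 0.4861 -0.2451  0.055 ]] 0.22163321589089227 77.99777757569474
[ 0.51521745 -0.10832977] 77.99777757569474
```

View pics/w7.png

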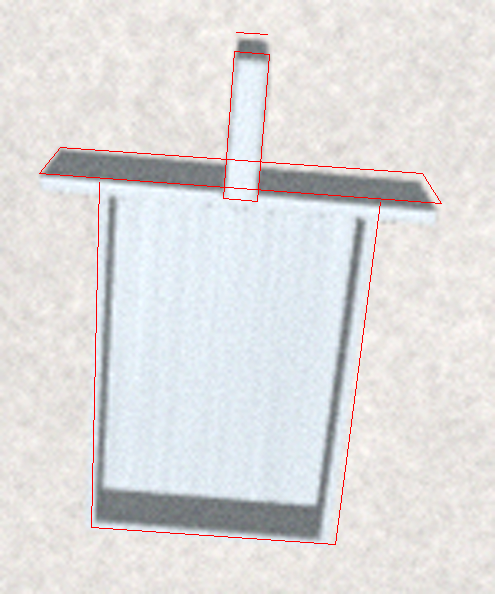

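```bash
python3 -m creep '[[0,0,0.005,0.01,0.005,0.08,1],[0,0,0.01,0.02,0.005,0.2,1],[0,0,0.015,0.03,0.005,0.35,1],[0,0,0.02,0.04,0.005,0.5,1],[0,0,0.024,0.05,0.005,0.62,1],[0,0,0.024,0.05,0.005,0.7,1],[0,0,0.024,0.05,0.005,0.72,1],[0,0,0.024,0.05,0.005,0.72,1]]'
python3 - <<'E'
from bench import camera,monitor
from ov import *
w=camera("wrist"); s=monitor.sense();print(s["eef_pos"],s["orientation"].round(3))
draw(w,traym(.5145,-.1065,77.8),(100,0,512,320),1.9,"pics/w8.png",2)
E
```

```text
t: 9.48
eef_pos: [0.4912, -0.2174, 0.073]
orientation: [[-0.209, -0.978, 0.007], [-0.978, 0.209, 0.0], [-0.002, -0.007, -1.0]]
contact_force: [-0.5, -0.4, 0.2]
width: 0.0851
[ 0.49182401 -0.21784293  0.07408159] [[-0.209 -0.978  0.009]
 [-0.978  0.209 -0.001]
 [-0.001 -0.009 -1.   ]]
```

View pics/w8.png

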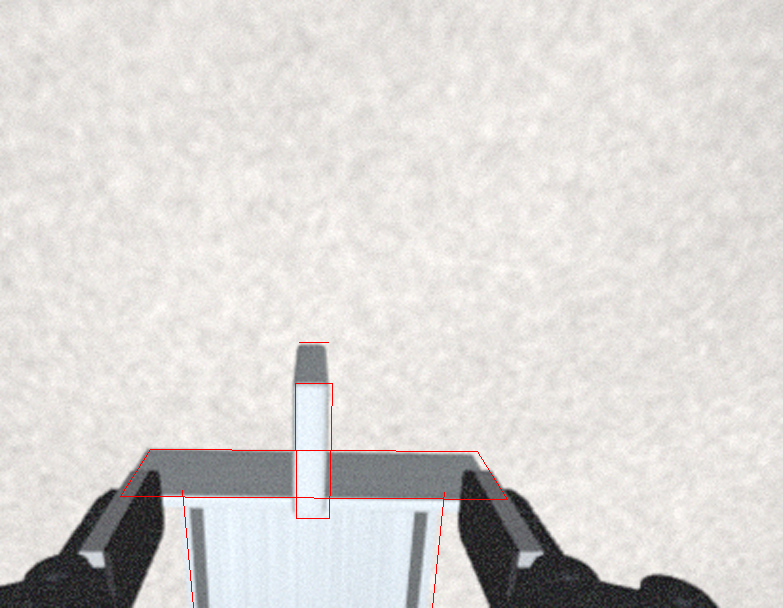

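```bash
python3 -m creep '[[0,0,0,0.01,0,0.06,1],[0,0,0,0.01,0,0.14,1],[0,0,0,0.01,0,0.21,1],[0,0,0,0.01,0,0.26,1],[0,0,0,0.01,0,0.28,1],[0,0,0,0.01,0,0.285,1],[0,0,0,0.01,0,0.285,1],[0,0,0,0.01,0,0.285,1]]'
python3 -m creep '[[0,0,0,0,0,0,0.8],[0,0,0,0,0,0,0.6],[0,0,0,0,0,0,0.4],[0,0,0,0,0,0,0.2],[0,0,0,0,0,0,0.1],[0,0,0,0,0,0,0],[0,0,0,0,0,0,0],[0,0,0,0,0,0,0]]' 40
```

```text
t: 10.2
eef_pos: [0.4924, -0.2201, 0.0179]
orientation: [[-0.209, -0.978, 0.01], [-0.978, 0.209, -0.001], [-0.001, -0.01, -1.0]]
contact_force: [-0.0, -0.2, 0.6]
width: 0.0853
t: 10.87
eef_pos: [0.4925, -0.22, 0.0182]
orientation: [[-0.209, -0.978, 0.01], [-0.978, 0.209, -0.001], [-0.001, -0.01, -1.0]]
contact_force: [-0.4, 1.1, 4.3]
width: 0.0114
```

```bash
python3 -m creep '[[0,0,-0.003,-0.03,0.01,0,0],[0,0,-0.008,-0.1,0.02,0,0],[0,0,-0.013,-0.2,0.04,0,0],[0,0,-0.018,-0.32,0.07,0,0],[0,0,-0.022,-0.45,0.1,0,0],[0,0,-0.025,-0.57,0.12,0,0],[0,0,-0.025,-0.67,0.13,0,0],[0,0,-0.025,-0.72,0.135,0,0]]' 60
python3 -m creep '[[0,0,0,0,0,0,0],[0,0,0,0,0,0,0],[0,0,0,0,0,0,0],[0,0,0,0,0,0,0],[0,0,0,0,0,0,0],[0,0,0,0,0,0,0],[0,0,0,0,0,0,0],[0,0,0,0,0,0,0]]' 60
cat > st.py <<'E'
from bench import monitor
import numpy as np
def st(o=(.5545,.3635),yaw=82.4):
    s=monitor.sense();t=np.radians(yaw);R=np.array([[np.cos(t),np.sin(t)],[-np.sin(t),np.cos(t)]])
    X=s["orientation"][:,0]; ty=np.degrees(np.arctan2(-X[1],-X[0]))
    print("t",s["t"],"tcp mach mm",(R@(s["eef_pos"][:2]-o)*1000).round(1),"yaw rel",round(ty-yaw,2),"z",s["eef_pos"][2].round(4),"F mach",(R@s["contact_force"][:2]).round(1),"Fz",s["contact_force"][2].round(1),"T",s["ft_torque"].round(2))
E
python3 - <<'E'
from bench import camera
from ov import *
from st import st
st()
w=camera("wrist");c=camera("top");s=camera("scene")
m=model(.5545,.3635,82.4)
draw(w,m,(0,0,512,384),1.5,"pics/w9.png",2)
draw(c,m,(165,140,325,260),4.5,"pics/t9.png",2)
draw(s,m,(180,110,380,250),4,"pics/s9.png",1.8)
E
```

```text
t: 11.53
eef_pos: [0.4959, -0.0719, 0.0183]
orientation: [[-0.13, -0.992, 0.01], [-0.992, 0.13, -0.002], [0.001, -0.01, -1.0]]
contact_force: [-0.8, -6.1, 4.2]
width: 0.0114
t: 12.2
eef_pos: [0.4956, -0.0721, 0.0181]
orientation: [[-0.131, -0.991, 0.01], [-0.991, 0.131, -0.001], [-0.001, -0.01, -1.0]]
contact_force: [-0.1, 6.2, 3.4]
width: 0.0114
t 12.2 tcp mach mm [-439.6    0.8] yaw rel 0.1 z 0.0181 F mach [6.1 0.9] Fz 3.4 T [ 1.3   0.45 -0.15]
```

View pics/w9.png

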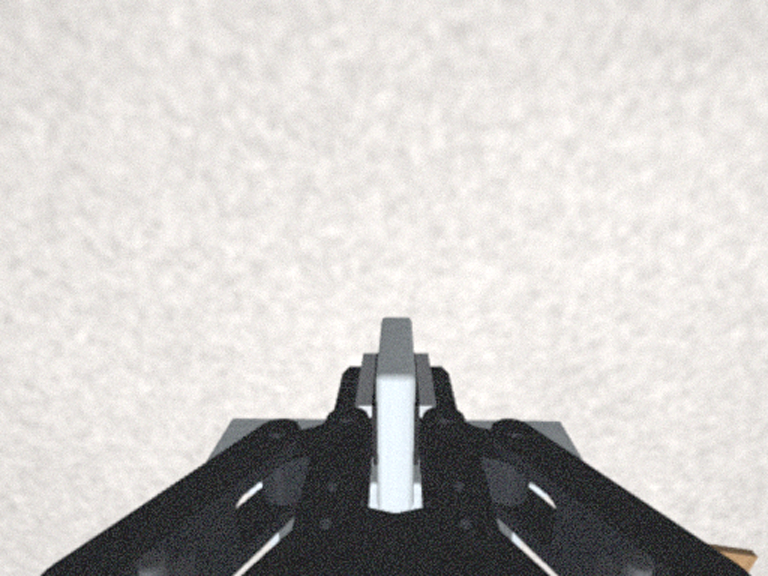

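View pics/t9.png

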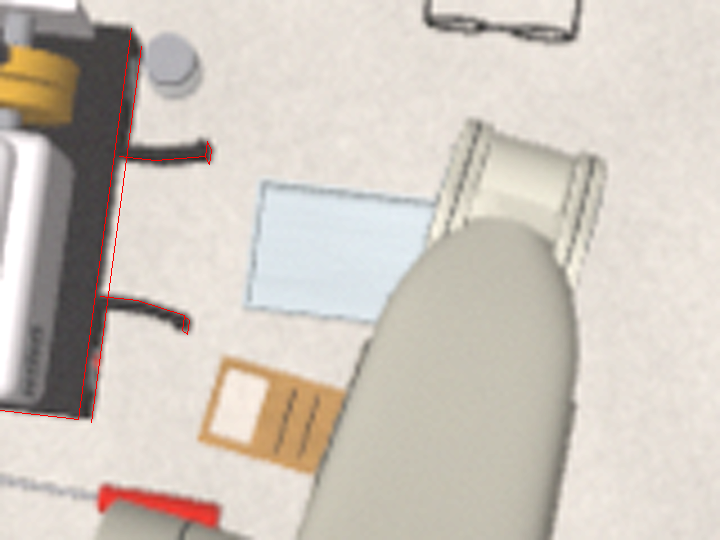

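View pics/s9.png

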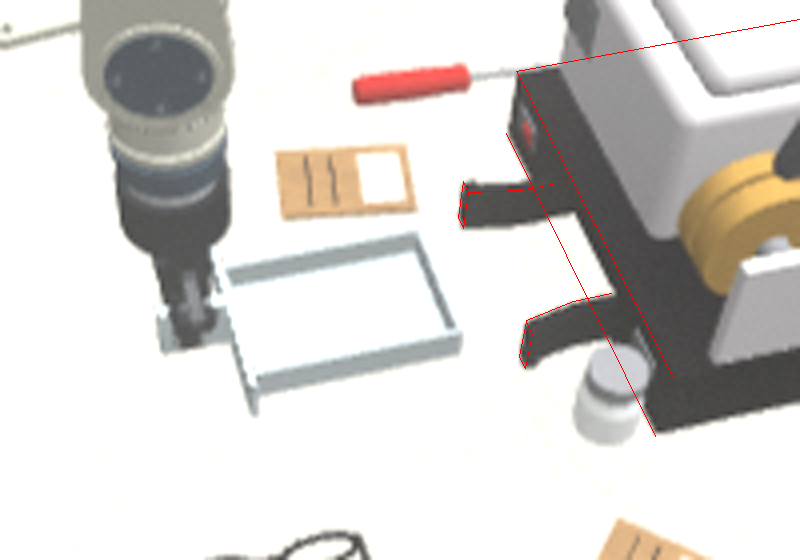

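```bash
python3 - <<'E'
from bench import camera,monitor
from ov import *
w=0;c=camera("top");s=camera("scene")
e=monitor.sense()["eef_pos"][:2]; yaw=82.5;u=np.array([np.cos(np.radians(yaw)),np.sin(np.radians(yaw))])
m=traym(*(e+.116*u),yaw)
draw(c,m,(210,165,310,225),7.5,"pics/t10.png",1.8)
draw(s,m,(210,150,310,220),7.5,"pics/s10.png",1.5)
E
```

```text
(no output)
```

View pics/t10.png

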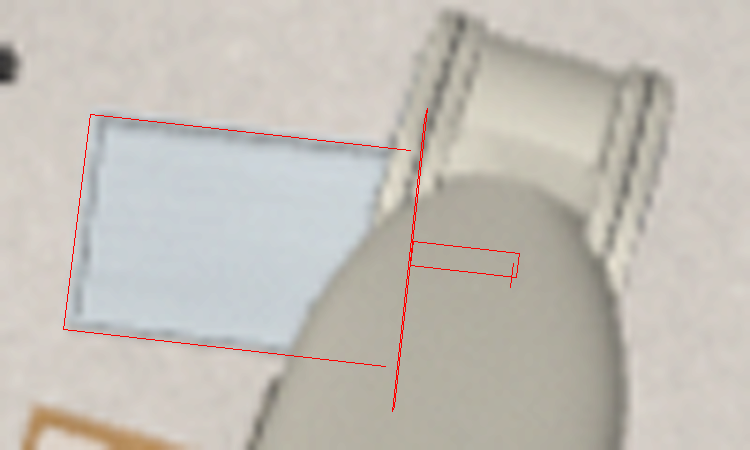

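View pics/s10.png

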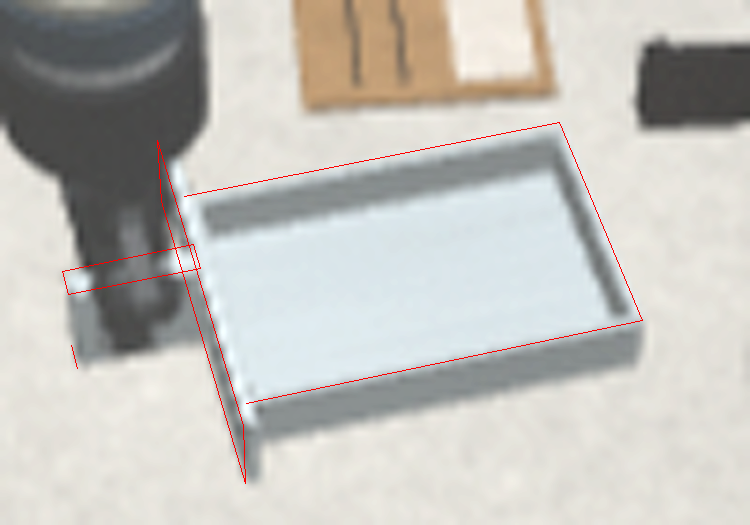

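```bash
python3 -m creep '[[0,0,0,-0.02,0,0,0],[0,0,0,-0.07,0,0,0],[0,0,0,-0.15,-0.003,0,0],[0,0,0,-0.24,-0.004,0,0],[0,0,0,-0.33,-0.004,0,0],[0,0,0,-0.41,-0.004,0,0],[0,0,0,-0.47,-0.004,0,0],[0,0,0,-0.5,-0.004,0,0]]' 60; python3 -c "from st import *;st()"
```

```text
t: 13.12
eef_pos: [0.5097, 0.0268, 0.0182]
orientation: [[-0.131, -0.991, 0.01], [-0.991, 0.131, -0.002], [0.0, -0.01, -1.0]]
contact_force: [-0.5, -6.3, 5.4]
width: 0.0114
t 13.1167 tcp mach mm [-3.396e+02 -2.000e-01] yaw rel 0.08 z 0.0182 F mach [-6.3 -0.3] Fz 5.4 T [-0.95  0.55  0.2 ]
```

```bash
python3 -m creep '[[0,0,0,-0.02,0,0,0],[0,0,0,-0.07,0,0,0],[0,0,0,-0.14,0,0,0],[0,0,0,-0.21,0,0,0],[0,0,0,-0.28,0,0,0],[0,0,0,-0.34,0,0,0],[0,0,0,-0.39,0,0,0],[0,0,0,-0.42,0,0,0]]' 60; python3 -c "from st import *;st()"
```

```text
t: 13.78
eef_pos: [0.5209, 0.1099, 0.0182]
orientation: [[-0.131, -0.991, 0.01], [-0.991, 0.131, -0.003], [0.001, -0.01, -1.0]]
contact_force: [-0.8, -7.3, 5.8]
width: 0.011
t 13.7833 tcp mach mm [-255.8   -0.3] yaw rel 0.06 z 0.0182 F mach [-7.3 -0.2] Fz 5.8 T [-0.97  0.63  0.27]
```

Lateral force is near zero. I'll creep the last 20 mm and watch the force.

```bash
python3 -m creep '[[0,0,0,-0.01,0,0,0],[0,0,0,-0.02,0,0,0],[0,0,0,-0.03,0,0,0],[0,0,0,-0.04,0,0,0],[0,0,0,-0.05,0,0,0],[0,0,0,-0.06,0,0,0],[0,0,0,-0.07,0,0,0],[0,0,0,-0.08,0,0,0]]' 60; python3 -c "from st import *;st()"
```

```text
t: 14.45
eef_pos: [0.5231, 0.1246, 0.0182]
orientation: [[-0.132, -0.991, 0.009], [-0.991, 0.132, -0.004], [0.003, -0.01, -1.0]]
contact_force: [-0.8, -5.7, 5.3]
width: 0.011
t 14.45 tcp mach mm [-241.    -0.5] yaw rel 0.0 z 0.0182 F mach [-5.7  0. ] Fz 5.3 T [-0.79  0.64  0.34]
```

```bash
python3 -m creep '[[0,0,0,-0.005,0,0,0],[0,0,0,-0.01,0,0,0],[0,0,0,-0.015,0,0,0],[0,0,0,-0.02,0,0,0],[0,0,0,-0.025,0,0,0],[0,0,0,-0.03,0,0,0],[0,0,0,-0.03,0,0,0],[0,0,0,-0.03,0,0,0]]' 60; python3 -c "from st import *;st()"
```

```text
t: 15.12
eef_pos: [0.5237, 0.1283, 0.0182]
orientation: [[-0.134, -0.991, 0.008], [-0.991, 0.134, -0.007], [0.006, -0.009, -1.0]]
contact_force: [-3.0, -12.7, 7.4]
width: 0.0113
t 15.1167 tcp mach mm [-237.2   -0.6] yaw rel -0.11 z 0.0182 F mach [-12.9   1.3] Fz 7.4 T [-1.92  0.79  0.19]
```

```bash
python3 -m creep '[[0,0,0,-0.01,0,0,0],[0,0,0,-0.015,0,0,0],[0,0,0,-0.02,0,0,0],[0,0,0,-0.022,0,0,0],[0,0,0,-0.022,0,0,0],[0,0,0,-0.022,0,0,0],[0,0,0,-0.022,0,0,0],[0,0,0,-0.022,0,0,0]]' 60; python3 -c "from st import *;st()"
python3 - <<'E'
from bench import camera
from ov import *
c=camera("top");s=camera("scene")
m=model(.5545,.3635,82.4)
draw(c,[],(180,150,290,240),7,"pics/t11.png",2)
draw(s,[],(230,130,350,220),6.5,"pics/s11.png",1.8)
E
```

```text
t: 15.78
eef_pos: [0.5236, 0.1282, 0.0182]
orientation: [[-0.138, -0.99, 0.007], [-0.99, 0.138, -0.015], [0.013, -0.009, -1.0]]
contact_force: [-4.9, -26.2, 10.2]
width: 0.0114
t 15.7833 tcp mach mm [-237.3   -0.5] yaw rel -0.31 z 0.0182 F mach [-26.7   1.4] Fz 10.2 T [-3.96  1.16  0.27]
```

View pics/t11.png

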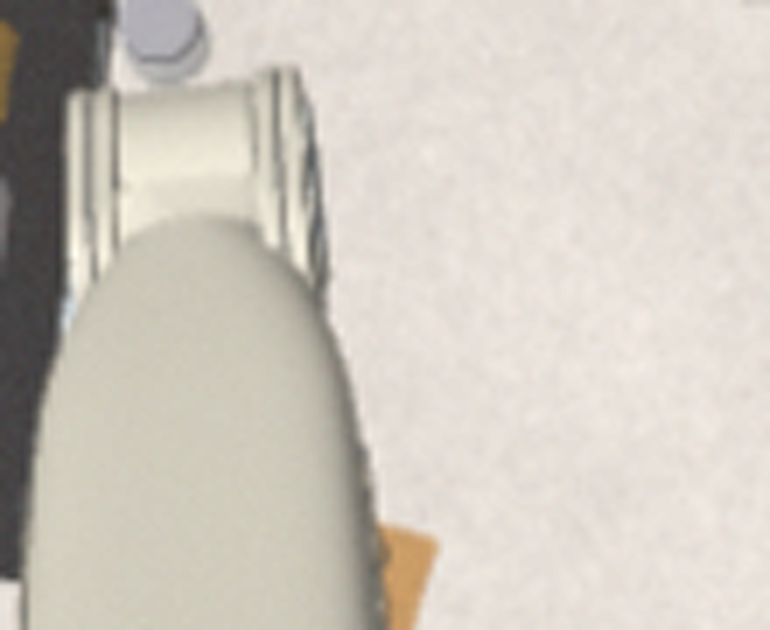

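View pics/s11.png

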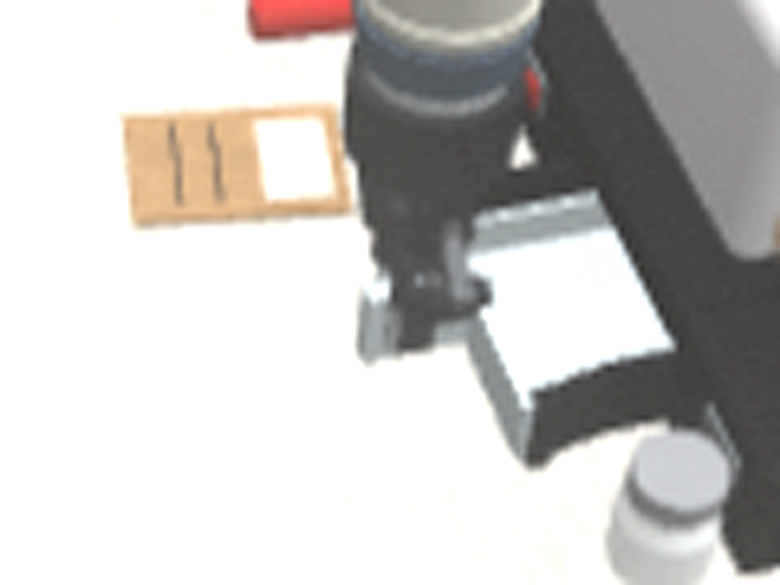

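```bash
python3 -m creep '[[0,0,0,-0.005,0,0,0],[0,0,0,-0.005,0,0,0.1],[0,0,0,0,0,0,0.3],[0,0,0,0,0,0,0.5],[0,0,0,0,0,0,0.7],[0,0,0,0,0,0,0.8],[0,0,0,0,0,0,0.8],[0,0,0,0,0,0,0.8]]' 
python3 -m creep '[[0,0,0,0,0,-0.05,0.8],[0,0,0,0,0,-0.15,0.8],[0,0,0,0,0,-0.28,0.8],[0,0,0,0,0,-0.42,0.8],[0,0,0,0,0,-0.56,0.8],[0,0,0,0.05,0,-0.7,0.8],[0,0,0,0.15,0,-0.82,0.8],[0,0,0,0.25,0,-0.9,0.8]]'
python3 -m creep '[[0,0,0,0.12,0,0,0.8],[0,0,0,0.26,0,0,0.8],[0,0,0,0.42,0,0,0.8],[0,0,0,0.58,0,0,0.8],[0,0,0,0.72,0,0,0.8],[0,0,0,0.84,0,0,0.8],[0,0,0,0.92,0,0,0.8],[0,0,0,0.95,0,0,0.8]]'
python3 - <<'E'
from bench import camera,trace
from ov import *
from st import st
st()
c=camera("top");s=camera("scene");w=camera("wrist")
o=np.array([.5545,.3635]);t=np.radians(82.4);R2=np.array([[np.cos(t),np.sin(t)],[-np.sin(t),np.cos(t)]])
for k in (c,s,w):
  for r in trace("card",k)[:2]:
    R=rect(k,r["region"],.004); print(round(r["conf"],2),np.round(R[0]),np.round(R[1]),round(R[2],1), "machine",((R2@(R[3]/1000-o).T).T*1000).round().tolist())
draw(c,[],(165,120,325,260),4.2,"pics/t12.png",2)
draw(s,[],(230,130,350,220),6.5,"pics/s12.png",1.8)
cv2.imwrite("pics/w12.png",cv2.convertScaleAbs(w["img"],alpha=2))
E
```

```text
t: 16.55
eef_pos: [0.5236, 0.1284, 0.0181]
orientation: [[-0.137, -0.99, 0.007], [-0.99, 0.137, -0.014], [0.013, -0.009, -1.0]]
contact_force: [-0.5, -0.2, -0.3]
width: 0.0685
t: 17.22
eef_pos: [0.5158, 0.0815, 0.2022]
orientation: [[-0.136, -0.991, 0.01], [-0.991, 0.136, -0.014], [0.013, -0.012, -1.0]]
contact_force: [0.7, 0.2, -0.1]
width: 0.0684
t: 17.88
eef_pos: [0.4897, -0.1086, 0.2054]
orientation: [[-0.138, -0.99, 0.011], [-0.99, 0.138, -0.015], [0.013, -0.013, -1.0]]
contact_force: [0.6, 0.5, -0.1]
width: 0.0683
t 17.8833 tcp mach mm [-476.6    1.8] yaw rel -0.33 z 0.2054 F mach [ 0.6 -0.5] Fz -0.1 T [-0.02  0.01  0.01]
0.87 [797. 154.] [82. 56.] 38.6 machine [[-185.0, -220.0], [-224.0, -260.0], [-165.0, -317.0], [-126.0, -277.0]]
0.61 [382. 104.] [116.  80.] 70.7 machine [[-329.0, 187.0], [-345.0, 109.0], [-231.0, 86.0], [-215.0, 164.0]]
0.62 [797. 156.] [81. 57.] 39.1 machine [[-184.0, -220.0], [-223.0, -261.0], [-164.0, -317.0], [-125.0, -275.0]]
0.6 [354.  72.] [36. 47.] 71.9 machine [[-329.0, 187.0], [-337.0, 141.0], [-302.0, 134.0], [-293.0, 180.0]]
```

View pics/t12.png

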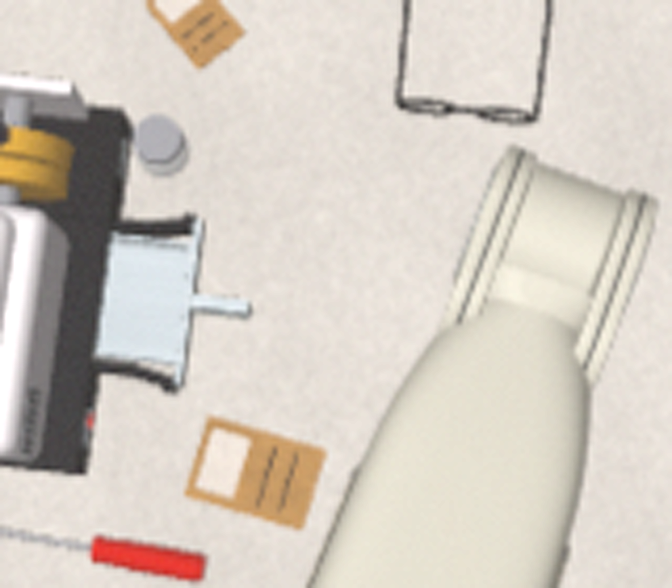

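View pics/s12.png

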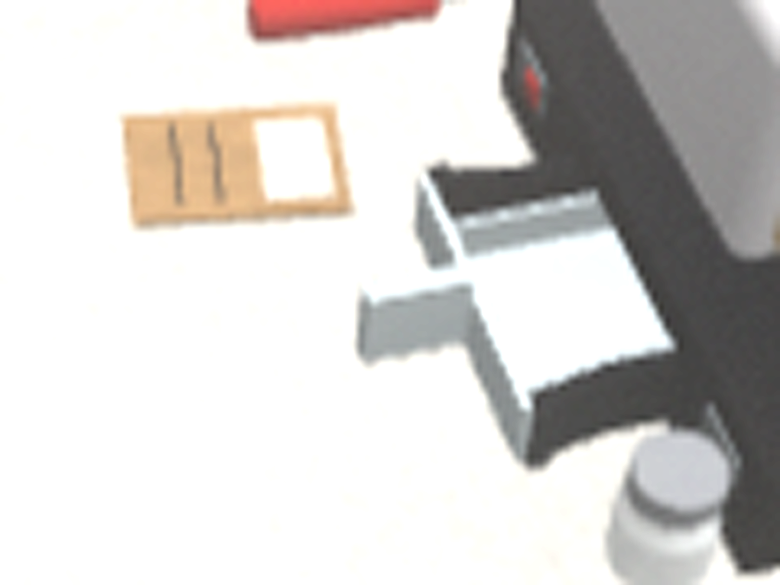

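View pics/w12.png

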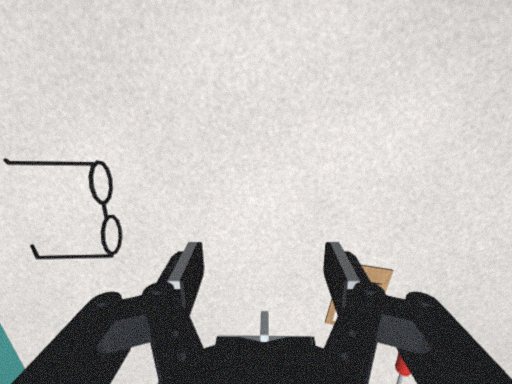

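```bash
python3 - <<'E'
from bench import camera
from ov import *
c=camera("top");s=camera("scene")
yaw=82.2;u=np.array([np.cos(np.radians(yaw)),np.sin(np.radians(yaw))])
m=[]
draw(c,m,(190,160,235,220),10,"pics/t13.png",1.3)
draw(s,m,(275,145,335,210),9,"pics/s13.png",1.2)
E
```

```text
(no output)
```

View pics/t13.png

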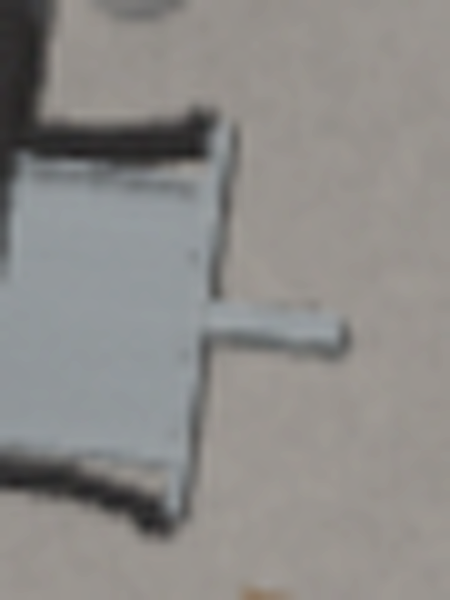

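View pics/s13.png

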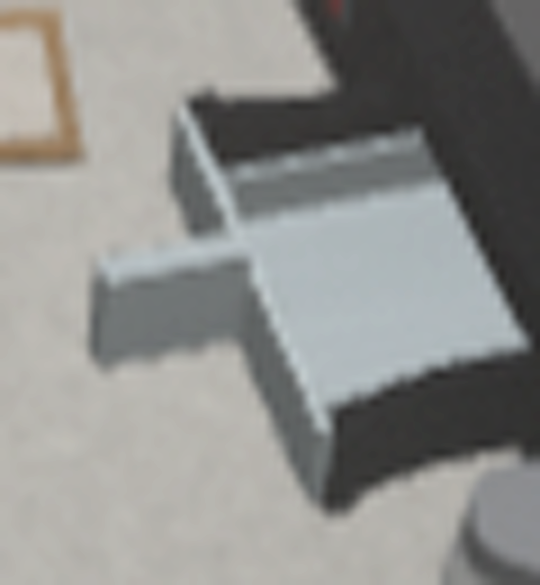

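The plate touches both posts with no gap in either view: top (205,130) and (165,510), scene (195,105) and (335,420). The card and the other things are clear, so I'm handing in.

```bash
python3 -c "
from bench import ctrl;print(ctrl.hand_in())"
```

```text
the job is handed in; nothing more can be done
None
```

The tray is home in its bay and the job is handed in, at about 18 s of the 58 s allowed; the hand-in itself gives no verdict.

**Card:** I pressed the larger card with closed fingertips at up to about 12 N and dragged it flat about 150 mm to the left (robot side). Its nearest corner is about 86 mm from the bay's centre line, and the front plate reaches 74 mm. The individual camera estimates ranged from 83 to 91 mm, so the clearance is roughly 10 mm or more.

**Tray:** I then gripped the fin, straightened the tray by about 4.5° and pushed it in until it stalled. Raising the push from 13 N to 27 N gave no further travel and almost no twist. I opened the gripper, lifted off and backed away.

**Last checks:**
- **Plate:** close-ups from the top and scene cameras show it against both guide posts with no visible gap.
- **Other things on the bench:** in the last views, the glasses, jar, screwdriver and smaller card stood where they had been. I did not check the cup, carton and lens box again; the arm did not reach down near them.
- **Small disagreements:** the grip point stopped about 1 mm short of where I calculated. The wrist view of the card was partly hidden by the gripper, so I relied on the top and scene cameras there.

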